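Bolt the sample cutter's blade arm down

ROBOT

A 6-joint arm with a two-finger parallel gripper is mounted at the origin on the work surface. World frame = base frame: x ahead of the robot, y to its left, z up, the work surface at z = 0. Lengths are in m, angles in rad, forces in N, time in s.
With the tool pointing down it reaches from about 0.275 to 0.725 m from the base axis. Payload 5.6 kg.
Tool frame: the origin (TCP) lies at the very end of the fingers, on their centre line; the grasp point (between the pads) lies 19 mm behind it (robot.grip_point_offset is the z of the grasp point in the tool frame, in m); z points along the fingers, x is the direction in which the jaws open and shut, and the axes are right-handed (so a half turn about z gives the same grasp; the last joint's range is limited). The gripper opens to 85 mm and grips with 20 to 120 N. Pads are 22 mm wide; open, the fingers measure 114 mm over their backs; the gripper's body (76 mm by 85 mm) begins 54 mm behind the grasp point. The pads swing forward as they close: fully open they stand 13 mm farther back than shut.
Start: joints at [-0.883, 0.255, 0.108, 0, -1.424, -0.285], TCP at [0.216, -0.506, 0.231] pointing down, gripper open.
Joint ranges: [-2.95, 2.95], [-1.21, 1.97], [-1.09, 1.5], [-2.87, 1.71], [-2.94, -0.07], [-3.05, 3.05]. Speed limits (rad/s): [2.57, 2.57, 3.14, 3.14, 3.14, 3.14].

INTERFACE

Orientations are given as a unit quaternion [x, y, z, w].
In Python, from cell import robot gives the robot as it stands. The module is installed in compiled form; this text tells all that it offers.
- The arm moves only by the tool arm_command, never from a script. Its argument "targets" is a list of rows, each an object with "delta_pos": the shift along the tool's x, y, z in units of 40 mm (1.0 is 40 mm), a list of three; "twist": the turn about the tool's z in units of 5 degrees (1.0 is 5 degrees); "grip": the opening, from -1 (shut) to 1 (fully open), so that 0 is half open. A call has 1 to 8 rows; each row shifts and turns the pose as measured when the row begins, along the tool's axes as they then stand; what a row does not reach is not made up. A row lasts 1/12 s, in which the tool goes at most 41.7 mm and 7.16 degrees, less where a joint would pass 70% of its speed; a pose out of reach is approached as far as the arm can. A call is refused whole if a number of a shift passes 1 or a number of a turn 1, either way. A call with a gripper value outside its range is refused whole. The fingers move at their own pace and stop on an object; the grip force is fixed at half the most. Time passes only in rows, so rows that do not move let the fingers close. It gives the time, the measured TCP pose, the force and the opening at its end, in the units of the state.
- robot.sense(): the state, without advancing time (a new reading comes with each control period).
- robot.get_image(name): name is "scene" or "side" or "wrist"; returns a dict with "img" (420x560x3 uint8, red, green, blue), "mtx" (3x3 intrinsics, pixels), "rvec" (rotation vector, rad) and "tvec" (3), from world to camera coordinates, as OpenCV has them. Camera axes: x right, y down, z forward; pixel columns grow to the right and rows downward; lengths in m; the calibration is good to about 2 mm. A picture is of the moment at which its call begins. There is no depth.
- robot.finish_job(): hands the job in, once; it reports no verdict.
The state is a dict: "t": time; "joint_positions": joint angles; "joint_vel": joint speeds; "joint_efforts": joint torques, N m; "tool_pos": TCP position; "eef_rot": TCP orientation; "ft_force": force on the tool from outside, world axes, zero at the start; "moment": the same for the moment, N m; "grip_width": opening from 0.0 (shut) to 1.0 (fully open).
Only numpy, scipy, OpenCV 4.12 (cv2) and the standard library are available. Lean on these libraries where they do the work, as an engineer would, in place of code of your own. Each camera call takes 0.05 s, during which the arm holds its last target. There are 200 camera calls.

TASK

The blade arm of the sample cutter is down; lock it for the night. Press the long spring catch right down with one fingertip and keep it down while the other fingertip pushes the bolt's upright tab until the bolt is fully home over the blade arm; only then let the catch spring back up and move clear. Pick nothing up, and leave the other things where they are.

Things in the scene. Friction and masses are not known exactly. Their poses are not given: they have to be found in the camera images.
- cutter: Fixed: slate-blue board 290 x 280 x 18 mm, dark blade arm along its far edge. Origin at table height under the bolt rod; x = the way the bolt slides home (to the blade arm), y = left, from bolt to catch, z up. Board: x -155 to 135, y -55 to 225 mm. Bolt guides at x -20 and 61, keeper at x 118: 30 mm wide, 53 high. Behind the tab (smaller x) is free space down to the board's top.
- tab_top (a point): Middle of the top, 78 mm above the table, of the bolt's upright steel tab: 24 mm wide (y), 10 mm thick (x), from 32 to 78 mm height, at x -85 mm, y 0 on the cutter when drawn back. From it a 10 mm round rod runs to the blade arm at 40 mm height. Push its near face (smaller x) towards the cutter's +x. Axes as the cutter's.
- catch_top (a point): Middle of the top of the spring catch: flat steel strip 130 mm long (cutter's x), 24 mm wide (y), parallel to the bolt, its centre line 50 mm left (+y) of the bolt's, centred at x -82 mm on the cutter. Top 60 mm above the table when up, 52 when fully down. It goes straight down wherever pressed; a fingertip may slide along it while pressing. Axes as the cutter's.
- bolt (a joint): Bolt travel in m: 0 drawn back, 0.050 fully home at its stop; starts at 0 to 0.004. It stays where left; sliding friction about 2.5 N. With the catch up a tooth blocks it from about 0.006 on; the tooth clears once the catch is 4 mm down. Past 0.044 the catch can spring up behind it and keeps it home.
- catch (a joint): Catch depression in m: 0 up, 0.008 fully down at its stop. Spring: about 3 N at the start of the stroke to 8 N fully down; it springs up when let go.
- weight: Bystander, loose: brass pattern weight, 44 mm wide, 46 mm tall, standing on the cutter's board. Origin at the centre of its underside.
- tape: Bystander, loose: roll of paper tape lying flat, 64 mm across, 18 mm tall, on the cutter's board. Origin at the centre of its underside.
- spool: Bystander, loose: wooden thread spool, 36 mm wide, 50 mm tall, on the table to the right of the bolt. Origin at the centre of its underside.
- jar: Bystander, loose: closed glass jar, 60 mm wide, 75 mm tall, on the table right of the cutter. Origin at the centre of its underside.
- cards: Bystander, loose: pack of cardboard sample cards, 60 x 90 x 22 mm, on the table left of the cutter. Origin at the centre of its underside.
- shears: Bystander, loose: orange-handled shears lying flat, about 185 mm long, 10 mm tall. Origin on the table near the pivot.
- measure: Bystander, loose: yellow tape-measure case, 55 x 60 x 28 mm. Origin at the centre of its underside.

How it is judged:
On the way, in this order (a step that is already met when the one before it is completed fails the run):
1. the catch is pressed down (at least 6 of 8 mm) while the bolt is still drawn back (value of joint catch above 0.006 m and value of joint bolt below 0.009 m), for 0.1 s.
2. the bolt is home (at least 46 of 50 mm) with the catch still held down (value of joint bolt above 0.046 m and value of joint catch above 0.0055 m), for 0.1 s.
At the end, for the whole second after the job is handed in: The bolt is home (at least 46 of its 50 mm) and the catch is back up (within 2 mm) (value of joint bolt above 0.046 m and value of joint catch below 0.002 m); the robot touches nothing.
It fails at once if the bolt is slid along without the catch being held down (less than 5 of 8 mm) (value of joint bolt between 0.01 and 0.043 m and value of joint catch below 0.005 m).
It fails at once if another thing on the table is picked up or shifted by more than 20 mm (distance of any of weight, tape, spool, jar, cards, shears, measure from where it was at the start of the episode above 0.02 m).
It also fails if it takes over 38 s, if anything falls off the work surface, if the arm or the gripper's body presses on something with over 40 N, if the wrist force passes 120 N, or if a joint passes its speed limit or range.

## Working session

There is one attempt and no reset: what is moved stays moved. The work goes in short steps, Python scripts to look and compute and a tool call to move; the robot and the scene stay as the last step left them, time stands still between calls to the robot, and variables do not carry over. Pictures are saved under pics/ and viewed, about 8 in all and at most 12, crops included, and the job is handed in when it is done.

Besides the shell and the picture viewer there is one more tool, called after "Request:" as a command line: name --argument value ..., lists and objects as JSON in quotes. arm_command: Moves the arm, as the interface text tells. Its arguments: {"type":"object","properties":{"targets":{"type":"array"}},"required":["targets"]}

```bash
mkdir -p pics; cat > h.py <<'E'
import numpy as np,cv2
from cell import robot
def cam(n):
    d=robot.get_image(n); R,_=cv2.Rodrigues(np.array(d['rvec'],float)); return d,R
def ray(d,uv,z):
    R,_=cv2.Rodrigues(np.array(d['rvec'],float));t=np.array(d['tvec']).ravel()
    c=-R.T@t; v=R.T@np.linalg.inv(np.array(d['mtx']))@np.array([uv[0],uv[1],1.])
    return c+v*(z-c[2])/v[2]
def proj(d,P):
    return cv2.projectPoints(np.array(P,float).reshape(-1,3),np.array(d['rvec'],float),np.array(d['tvec'],float),np.array(d['mtx'],float),None)[0].reshape(-1,2)
E
python3 - <<'E'
from h import *
import pickle
D={}
for n in('scene','side'):
    d=robot.get_image(n);D[n]=d;cv2.imwrite(f'pics/{n}0.png',d['img'][:,:,::-1])
    R,_=cv2.Rodrigues(np.array(d['rvec'],float));print(n,-R.T@np.array(d['tvec']).ravel(),R[2])
pickle.dump(D,open('D.pkl','wb'));print(robot.sense())
E
```

```text
scene [1.12377745 0.01103815 0.9308104 ] [-0.52080265  0.09260495 -0.84863945]
side [0.04722003 0.63213466 0.91433984] [ 0.46036746 -0.48552039 -0.74319026]
{'t': 0.1, 'joint_positions': array([-8.83403785e-01,  2.55673782e-01,  1.07117676e-01, -3.57220274e-04,
       -1.42389079e+00, -2.84635195e-01]), 'joint_vel': array([ 0.00054647, -0.00063712,  0.00225968,  0.00063334,  0.00147973,
        0.00084012]), 'joint_efforts': array([-1.67293216e-03, -3.87604845e+01,  2.38474345e+01,  5.37775800e+00,
       -3.75566276e-03, -2.73254153e-05]), 'tool_pos': array([ 0.21545082, -0.50556738,  0.23049711]), 'eef_rot': array([ 5.51403390e-01,  8.34238329e-01,  4.12209219e-04, -7.36470874e-04]), 'ft_force': array([0.40234508, 0.79748394, 0.00784534]), 'moment': array([-0.00713177,  0.0052929 ,  0.02863506]), 'grip_width': 1.000652269345426}
```

View pics/scene0.png

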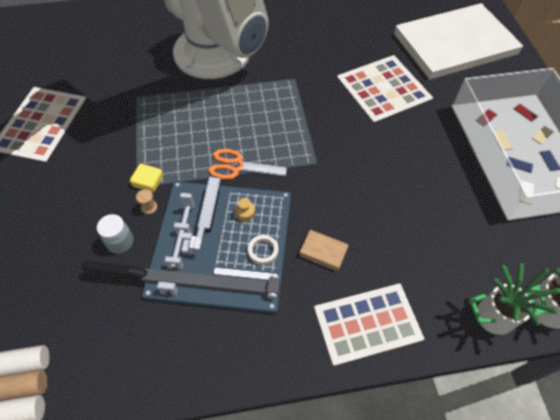

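View pics/side0.png

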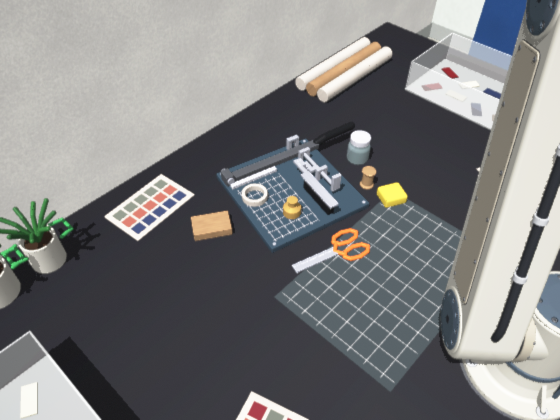

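The scene view shows the cutter's board with corners near (178,184), (290,194), (278,310) and (146,300). The tab is near (187,200) and the catch near (207,212). The side view shows the same parts near (335,182) and (318,187). Next I'll view enlarged crops.

```bash
python3 - <<'E'
from h import *
import pickle
D=pickle.load(open('D.pkl','rb'))
a=cv2.resize(D['scene']['img'][165:325,70:310],None,fx=3.3,fy=3.3,interpolation=cv2.INTER_CUBIC)
b=cv2.resize(D['side']['img'][110:260,200:420],None,fx=3.6,fy=3.6,interpolation=cv2.INTER_CUBIC)
cv2.imwrite('pics/a.png',a[:,:,::-1]);cv2.imwrite('pics/b.png',b[:,:,::-1])
# board mask
for n in D:
    im=D[n]['img'].astype(int);r,g,bl=im[...,0],im[...,1],im[...,2]
    m=((bl-r>14)&(bl<110)&(bl>35)).astype(np.uint8)
    m=cv2.morphologyEx(m,cv2.MORPH_CLOSE,np.ones((15,15)))
    k,l,s,_=cv2.connectedComponentsWithStats(m)
    i=[i for i in range(1,k) if s[i,0]>100 and s[i,0]+s[i,2]<400 and 100<s[i,1]<320]
    i=max(i,key=lambda i:s[i,4]);print(n,s[i])
    c=max(cv2.findContours((l==i).astype(np.uint8),0,2)[0],key=cv2.contourArea)
    h=cv2.convexHull(c);q=cv2.approxPolyDP(h,10,True).reshape(-1,2)
    for p in q:print(p,ray(D[n],p,.018).round(4))
E
```

```text
scene [257 266   4   4  11]
[260 266] [0.7097 0.0428 0.018 ]
side [267 192   3   9  10]
[268 192] [0.6656 0.0146 0.018 ]
```

View pics/a.png

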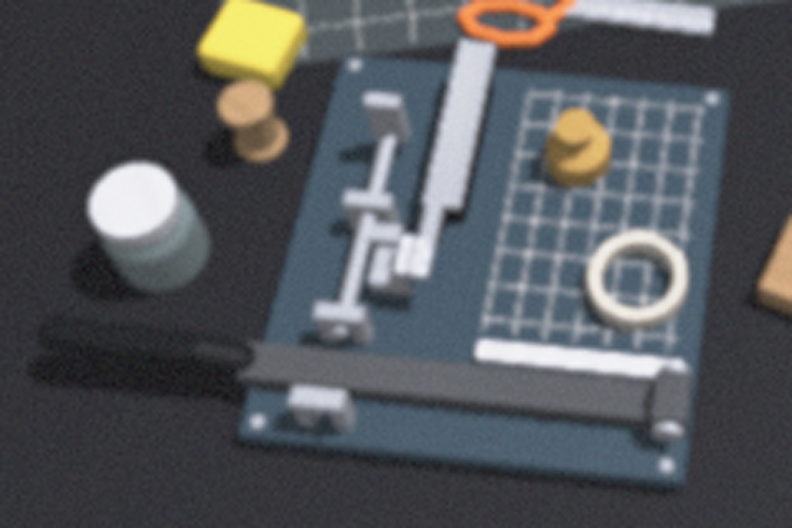

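View pics/b.png

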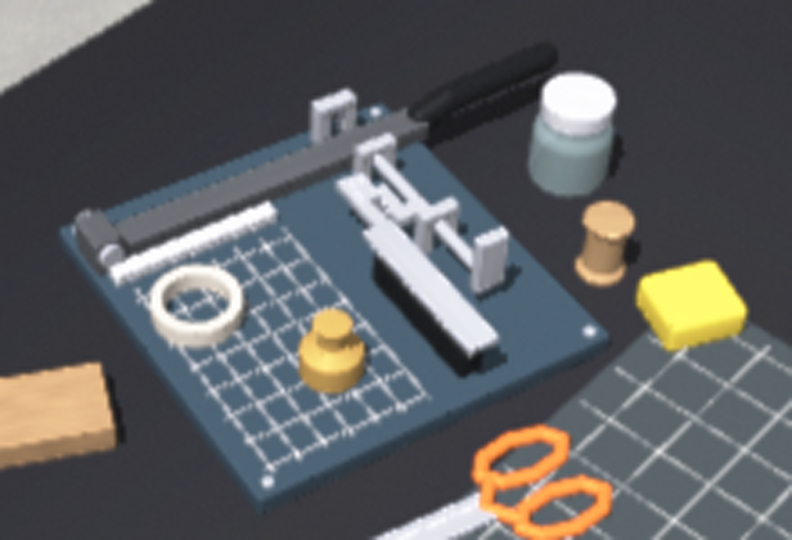

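```bash
python3 - <<'E'
from h import *
import pickle
from scipy.optimize import least_squares
D=pickle.load(open('D.pkl','rb'))
A=lambda u,v:(u/3.3+70-.35,v/3.3+165-.35)
B=lambda u,v:(u/3.6+200-.36,v/3.6+110-.36)
S=[('scene',A(340,58),(-.155,-.055,.018)),('scene',A(730,92),(-.155,.225,.018)),('scene',A(686,472),(.135,.225,.018)),('scene',A(240,432),(.135,-.055,.018)),
('scene',A(383,99),None),('scene',A(478,43),(-.147,.05,.06)),('scene',A(444,206),(-.017,.05,.06)),
('side',B(608,338),(-.155,-.055,.018)),('side',B(263,494),(-.155,.225,.018)),('side',B(62,232),(.135,.225,.018)),
('side',B(491,237),None),('side',B(479,346),(-.147,.05,.06)),('side',B(378,231),(-.017,.05,.06))]
def T(p,P):
    c,s=np.cos(p[2]),np.sin(p[2]);return np.array([p[0]+c*P[0]-s*P[1],p[1]+s*P[0]+c*P[1],P[2]])
def f(p):
    r=[]
    for n,uv,P in S:
        P=P or (-.085+p[3],0,.078)
        r+=list(ray(D[n],uv,P[2])[:2]-T(p,P)[:2])
    return r
s=least_squares(f,[.6,.1,0,0],loss='soft_l1',f_scale=.003);print(s.x,np.degrees(s.x[2]))
print((np.array(f(s.x)).reshape(-1,2)*1000).round(1))
p=s.x;q=robot.sense()
for n,P in dict(tab=(-.085+p[3],0,.078),catch=(-.082,.05,.06)).items():print(n,T(p,P))
from scipy.spatial.transform import Rotation as Ro
M=Ro.from_quat(q['eef_rot']).as_matrix();print(M.round(3))
print('tool x yaw',np.degrees(np.arctan2(M[1,0],M[0,0])))
# bystanders
for n,uv,z in[('shears handle R',A(505,25),.01),('measure',A(250,30),.028),('spool',A(247,105),.05),('weight',A(576,125),.046),('jar',A(135,205),.075)]:
    w=ray(D['scene'],uv,z);c,s_=np.cos(p[2]),np.sin(p[2]);e=w-[p[0],p[1],0];print(n,w.round(3),(c*e[0]+s_*e[1]).round(3),(-s_*e[0]+c*e[1]).round(3))
E
```

```text
[ 0.62234702 -0.11719782 -0.27404029  0.00334324] -15.701351949879768
[[ 4.6 -1.2]
 [ 3.  -0.7]
 [-7.1  1.5]
 [-2.1  3. ]
 [ 0.1  1.2]
 [ 1.8  0.3]
 [ 0.8  1.9]
 [ 0.   1.1]
 [ 2.2 -9. ]
 [-5.6 -3.5]
 [-0.3 -2.3]
 [ 1.2  1. ]
 [-5.   0.3]]
tab [ 0.54373725 -0.09509961  0.078     ]
catch [ 0.55693798 -0.04687246  0.06      ]
[[-0.392  0.92  -0.001]
 [ 0.92   0.392  0.001]
 [ 0.002 -0.    -1.   ]]
tool x yaw 113.0732774779878
shears handle R [ 0.447 -0.01   0.01 ] -0.197 0.056
measure [ 0.435 -0.19   0.028] -0.16 -0.121
spool [ 0.515 -0.188  0.05 ] -0.084 -0.098
weight [0.564 0.029 0.046] -0.096 0.125
jar [ 0.596 -0.254  0.075] 0.012 -0.138
```

The fit puts the cutter at yaw −15.7°, the tab at (0.544, −0.095) and the catch at (0.557, −0.047), with residuals of about 2 mm on those parts. My plan is to set the jaws across the cutter (tool x = cutter y, tool y = cutter x). One tip goes on the catch and the other behind the tab, both at the same height.

Request:
arm_command --targets '[{"delta_pos": [0, 0, 0], "twist": 0.97, "grip": -0.15}, {"delta_pos": [0, 0, 0], "twist": 0.97, "grip": -0.15}, {"delta_pos": [0, 0, 0], "twist": 0.97, "grip": -0.15}, {"delta_pos": [0, 0, 0], "twist": 0.97, "grip": -0.15}, {"delta_pos": [0, 0, 0], "twist": 0.97, "grip": -0.15}, {"delta_pos": [0, 0, 0], "twist": 0.97, "grip": -0.15}, {"delta_pos": [0, 0, 0], "twist": 0.97, "grip": -0.15}, {"delta_pos": [0, 0, 0], "twist": 0.97, "grip": -0.15}]'

```text
t: 0.77
tool_pos: [0.2146, -0.5032, 0.226]
eef_rot: [0.806, 0.592, 0.001, -0.006]
ft_force: [0.2, -0.6, 0.6]
grip_width: 0.425
```

```bash
cat > g.py <<'E'
from h import *
import sys
from scipy.spatial.transform import Rotation as Ro
p=[.62235,-.11720,-.27404]
def go(X,Y,Z):
    q=robot.sense();M=Ro.from_quat(q['eef_rot']).as_matrix();c,s=np.cos(p[2]),np.sin(p[2])
    w=np.array([p[0]+c*X-s*Y,p[1]+s*X+c*Y,Z]);e=np.array(q['tool_pos'])-[p[0],p[1],0]
    print('t',q['t'],'cutter pos',np.round([c*e[0]+s*e[1],-s*e[0]+c*e[1],e[2]],4),'units',(M.T@(w-q['tool_pos'])/.04).round(3),
     'twist',((np.degrees(np.arctan2(M[1,0],M[0,0]))-(90+np.degrees(p[2])))/5).round(3),'F',np.round(q['ft_force'],2),'g',round(q['grip_width'],3),'tilt',M[:,2].round(3))
if __name__=='__main__': go(*map(float,sys.argv[1:4]))
E
python3 g.py -.108 .025 .15
```

```text
t 0.7667 cutter pos [-0.288  -0.4819  0.226 ] units [12.788  4.129  1.976] twist -0.349 F [ 0.2  -0.57  0.62] g 0.425 tilt [-0.005  0.01  -1.   ]
```

Request:
arm_command --targets '[{"delta_pos": [0.85, 0.28, 0], "twist": 0, "grip": -0.15}, {"delta_pos": [0.85, 0.28, 0], "twist": 0, "grip": -0.15}, {"delta_pos": [0.85, 0.28, 0], "twist": 0, "grip": -0.15}, {"delta_pos": [0.85, 0.28, 0], "twist": 0, "grip": -0.15}, {"delta_pos": [0.85, 0.28, 0], "twist": 0, "grip": -0.15}, {"delta_pos": [0.85, 0.28, 0], "twist": 0, "grip": -0.15}, {"delta_pos": [0.85, 0.28, 0], "twist": 0, "grip": -0.15}, {"delta_pos": [0.85, 0.28, 0], "twist": 0, "grip": -0.15}]'

```text
t: 1.43
tool_pos: [0.384, -0.2653, 0.2225]
eef_rot: [0.812, 0.584, -0.0, -0.01]
ft_force: [1.4, -0.9, 0.6]
grip_width: 0.425
```

```bash
python3 g.py -.108 .025 .15
```

```text
t 1.4333 cutter pos [-0.1894 -0.207   0.2225] units [5.872 1.78  1.852] twist -0.56 F [ 1.43 -0.94  0.63] g 0.425 tilt [-0.012  0.017 -1.   ]
```

Request:
arm_command --targets '[{"delta_pos": [0.8, 0.25, 0.1], "twist": -0.1, "grip": -0.15}, {"delta_pos": [0.8, 0.25, 0.1], "twist": -0.1, "grip": -0.15}, {"delta_pos": [0.8, 0.25, 0.1], "twist": -0.1, "grip": -0.15}, {"delta_pos": [0.8, 0.25, 0.1], "twist": -0.1, "grip": -0.15}, {"delta_pos": [0.8, 0.25, 0.1], "twist": -0.1, "grip": -0.15}, {"delta_pos": [0.8, 0.25, 0.1], "twist": -0.1, "grip": -0.15}, {"delta_pos": [0, 0, 0], "twist": 0, "grip": -0.15}, {"delta_pos": [0, 0, 0], "twist": 0, "grip": -0.15}]'

```text
t: 2.1
tool_pos: [0.503, -0.0831, 0.1959]
eef_rot: [0.793, 0.609, -0.001, -0.012]
ft_force: [0.2, 0.4, 0.4]
grip_width: 0.423
```

```bash
python3 g.py -.108 .025 .12
```

```text
t 2.1 cutter pos [-0.1241  0.0005  0.1959] units [0.581 0.452 1.896] twist 0.155 F [0.21 0.38 0.37] g 0.423 tilt [-0.017  0.018 -1.   ]
```

Request:
arm_command --targets '[{"delta_pos": [0.2, 0.12, 0.4], "twist": 0.05, "grip": -0.15}, {"delta_pos": [0.2, 0.12, 0.4], "twist": 0.05, "grip": -0.15}, {"delta_pos": [0.2, 0.12, 0.4], "twist": 0.05, "grip": -0.15}, {"delta_pos": [0.1, 0.1, 0.4], "twist": 0, "grip": -0.15}, {"delta_pos": [0, 0, 0.4], "twist": 0, "grip": -0.15}, {"delta_pos": [0, 0, 0], "twist": 0, "grip": -0.15}]'

```text
t: 2.6
tool_pos: [0.5263, -0.0613, 0.1132]
eef_rot: [0.798, 0.603, -0.001, -0.012]
ft_force: [-0.4, 0.0, -0.6]
grip_width: 0.427
```

```bash
python3 g.py -.108 .025 .09; python3 - <<'E'
from h import *
for n,(r0,r1,c0,c1) in dict(side=(130,250,250,410),scene=(150,270,130,290)).items():
    d=robot.get_image(n);im=cv2.resize(d['img'][r0:r1,c0:c1],None,fx=3.5,fy=3.5,interpolation=cv2.INTER_CUBIC)
    globals()[n]=im
w=cv2.resize(robot.get_image('wrist')['img'],None,fx=.5,fy=.5)
o=np.vstack([np.hstack([side,scene])]);o=cv2.resize(o,(800,300))
pad=np.zeros((210,800,3),np.uint8);pad[:,:280]=w
cv2.imwrite('pics/c.png',np.vstack([o,pad])[:,:,::-1])
E
```

```text
t 2.6 cutter pos [-0.1076  0.0278  0.1132] units [-0.077  0.003  0.58 ] twist -0.037 F [-0.44  0.01 -0.56] g 0.427 tilt [-0.017  0.018 -1.   ]
```

View pics/c.png

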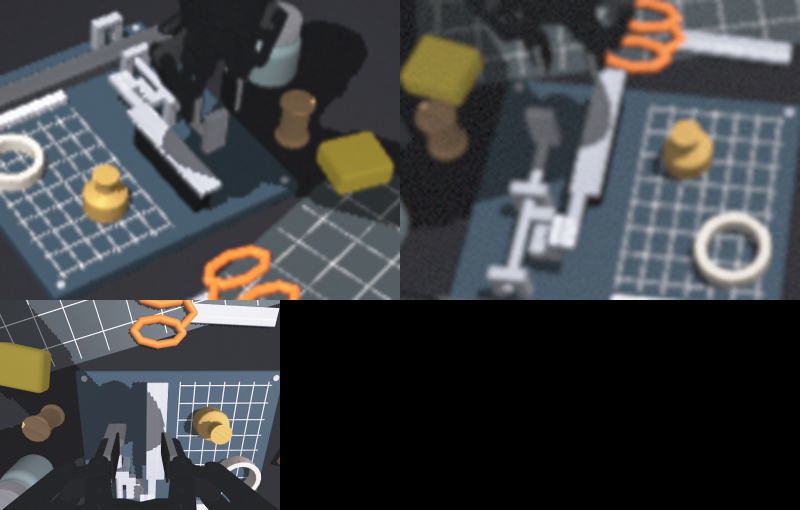

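The wrist view shows the jaws straddling the tab near (118,440) and the catch near (157,430). I'll go lower and check the alignment before contact.

Request:
arm_command --targets '[{"delta_pos": [-0.03, -0.05, 0.25], "twist": 0, "grip": -0.15}, {"delta_pos": [-0.03, -0.05, 0.25], "twist": 0, "grip": -0.15}, {"delta_pos": [0, 0, 0.2], "twist": 0, "grip": -0.15}, {"delta_pos": [0, 0, 0], "twist": 0, "grip": -0.15}]'

```text
t: 3.08
tool_pos: [0.5261, -0.0635, 0.092]
eef_rot: [0.798, 0.602, 0.005, -0.007]
ft_force: [-1.2, 0.8, -0.8]
grip_width: 0.42
```

```bash
python3 g.py -.11 .025 .06; python3 - <<'E'
from h import *
d=robot.get_image('wrist');cv2.imwrite('pics/w.png',cv2.resize(d['img'][180:,140:440],None,fx=2,fy=2)[:,:,::-1])
c,s=np.cos(-.27404),np.sin(-.27404)
T=lambda P:[.62235+c*P[0]-s*P[1],-.1172+s*P[0]+c*P[1],P[2]]
for P in [(-.0817,0,.078),(-.0867,-.012,.078),(-.0867,.012,.078),(-.147,.038,.06),(-.147,.062,.06),(-.11,.038,.06),(-.11,.062,.06)]:print(P,(proj(d,T(P))[0]-[140,180])*2)
E
```

```text
t 3.0833 cutter pos [-0.1072  0.0257  0.092 ] units [-0.031 -0.065  0.8  ] twist -0.041 F [-1.22  0.81 -0.77] g 0.42 tilt [-0.     0.018 -1.   ]
(-0.0817, 0, 0.078) [175.21062538 266.05138696]
(-0.0867, -0.012, 0.078) [125.25468344 249.22221637]
(-0.0867, 0.012, 0.078) [223.05587911 247.85306442]
(-0.147, 0.038, 0.06) [326.5457106   -9.20766515]
(-0.147, 0.062, 0.06) [424.41776191 -10.04439543]
(-0.11, 0.038, 0.06) [324.40027887 129.96551453]
(-0.11, 0.062, 0.06) [416.35714723 128.90652778]
```

View pics/w.png

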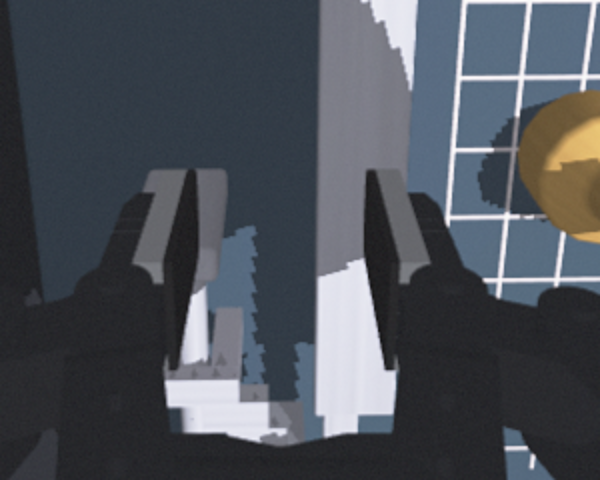

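```bash
python3 - <<'E'
from h import *
d=robot.get_image('wrist');c,s=np.cos(-.27404),np.sin(-.27404)
for z in(.092,.096,.1,.105):
  print(z,end=' ')
  for u,v in[(150,170),(193,170),(368,170),(402,170)]:
    e=ray(d,(u/2+140,v/2+180),z)-[.62235,-.1172,0];print(np.round([c*e[0]+s*e[1],-s*e[0]+c*e[1]],4),end=' ')
  print()
E
```

```text
0.092 [-0.1143 -0.0022] [-0.1142  0.0071] [-0.1137  0.0451] [-0.1136  0.0526] 
0.096 [-0.1164 -0.0015] [-0.1162  0.0075] [-0.1157  0.0445] [-0.1157  0.0518] 
0.1 [-0.1184 -0.0008] [-0.1183  0.008 ] [-0.1178  0.0439] [-0.1177  0.051 ] 
0.105 [-1.209e-01  1.000e-04] [-0.1208  0.0086] [-0.1203  0.0432] [-0.1202  0.05  ]
```

Fingertips are about 8 mm above the TCP, so contact with the catch should come at TCP z ≈ 0.052. One tip sits at y ≈ 3 mm behind the tab and the other at y ≈ 48 mm over the catch. I'm descending now.

Request:
arm_command --targets '[{"delta_pos": [0, 0, 0.3], "twist": 0, "grip": -0.15}, {"delta_pos": [0, 0, 0.3], "twist": 0, "grip": -0.15}, {"delta_pos": [0, 0, 0.2], "twist": 0, "grip": -0.15}, {"delta_pos": [0, 0, 0.05], "twist": 0, "grip": -0.15}]'

```text
t: 3.52
tool_pos: [0.5301, -0.063, 0.0618]
eef_rot: [0.798, 0.603, 0.009, -0.004]
ft_force: [-0.3, 0.0, 0.4]
grip_width: 0.425
```

```bash
python3 g.py -.108 .025 .044
```

```text
t 3.5167 cutter pos [-0.1035  0.0272  0.0618] units [-0.064 -0.114  0.443] twist -0.025 F [-0.34  0.01  0.41] g 0.425 tilt [ 0.009  0.018 -1.   ]
```

Request:
arm_command --targets '[{"delta_pos": [-0.02, -0.06, 0.08], "twist": 0, "grip": -0.15}, {"delta_pos": [-0.02, -0.06, 0.08], "twist": 0, "grip": -0.15}, {"delta_pos": [0, -0.03, 0.08], "twist": 0, "grip": -0.15}]'

```text
t: 3.77
tool_pos: [0.5276, -0.063, 0.0546]
eef_rot: [0.797, 0.604, 0.012, -0.001]
ft_force: [0.5, -3.0, 6.1]
grip_width: 0.421
```

Request:
arm_command --targets '[{"delta_pos": [0, 0, 0.08], "twist": 0, "grip": -0.15}, {"delta_pos": [0, 0, 0.08], "twist": 0, "grip": -0.15}]'

```text
t: 3.93
tool_pos: [0.5277, -0.0631, 0.0502]
eef_rot: [0.797, 0.604, 0.012, -0.001]
ft_force: [-7.9, 3.3, 25.6]
grip_width: 0.422
```

```bash
python3 g.py -.108 .025 .044
```

```text
t 3.9333 cutter pos [-0.1058  0.0265  0.0502] units [-0.039 -0.058  0.153] twist 0.002 F [-7.87  3.31 25.65] g 0.422 tilt [ 0.019  0.016 -1.   ]
```

Force is at 25 N and z has stalled, so the catch looks to be on its stop. Now I'll slide toward the tab while still pressing.

Request:
arm_command --targets '[{"delta_pos": [0, 0.12, 0.06], "twist": 0, "grip": -0.15}, {"delta_pos": [0, 0.12, 0.06], "twist": 0, "grip": -0.15}]'

```text
t: 4.1
tool_pos: [0.5281, -0.0634, 0.05]
eef_rot: [0.797, 0.605, 0.008, -0.006]
ft_force: [-25.3, 12.4, 38.3]
grip_width: 0.421
```

```bash
python3 g.py -.108 .025 .044;  python3 - <<'E'
from h import *
for n,(r0,r1,c0,c1) in dict(side=(130,250,250,410),wrist=(180,420,130,450)).items():
    d=robot.get_image(n);im=cv2.resize(d['img'][r0:r1,c0:c1],(400,300),interpolation=cv2.INTER_CUBIC)
    globals()[n]=im
cv2.imwrite('pics/e.png',np.hstack([side,wrist])[:,:,::-1])
E
```

```text
t 4.1 cutter pos [-0.1053  0.0263  0.05  ] units [-0.035 -0.067  0.149] twist 0.019 F [-25.33  12.39  38.26] g 0.421 tilt [ 0.004  0.019 -1.   ]
```

View pics/e.png

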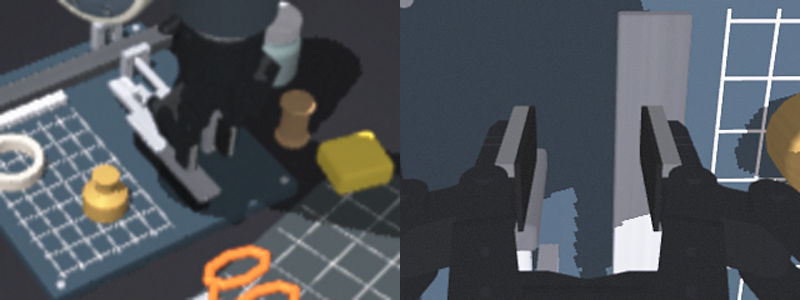

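The catch is down and the tip is held by friction (27 N against 38 N down). I'll press more lightly and push further.

Request:
arm_command --targets '[{"delta_pos": [0, 0.15, 0.02], "twist": 0, "grip": -0.15}, {"delta_pos": [0, 0.15, 0.02], "twist": 0, "grip": -0.15}]'

```text
t: 4.37
tool_pos: [0.5348, -0.0652, 0.0515]
eef_rot: [0.796, 0.605, 0.006, -0.009]
ft_force: [-4.2, 1.4, 7.2]
grip_width: 0.428
```

```bash
python3 g.py -.108 .025 .044
```

```text
t 4.3667 cutter pos [-0.0983  0.0264  0.0515] units [-0.037 -0.24   0.19 ] twist 0.036 F [-4.15  1.41  7.24] g 0.428 tilt [-0.001  0.021 -1.   ]
```

Request:
arm_command --targets '[{"delta_pos": [0, 0.15, 0.045], "twist": 0, "grip": -0.15}, {"delta_pos": [0, 0.15, 0.035], "twist": 0, "grip": -0.15}]'

```text
t: 4.53
tool_pos: [0.5411, -0.0674, 0.0504]
eef_rot: [0.796, 0.605, 0.003, -0.012]
ft_force: [-13.2, 5.9, 22.1]
grip_width: 0.42
```

```bash
python3 g.py -.108 .025 .044
```

```text
t 4.5333 cutter pos [-0.0917  0.026   0.0504] units [-0.025 -0.404  0.165] twist 0.042 F [-13.21   5.93  22.12] g 0.42 tilt [-0.01   0.023 -1.   ]
```

Request:
arm_command --targets '[{"delta_pos": [0, 0.2, 0.03], "twist": 0, "grip": -0.15}, {"delta_pos": [0, 0.2, 0.03], "twist": 0, "grip": -0.15}, {"delta_pos": [0, 0.2, 0.03], "twist": 0, "grip": -0.15}]'

```text
t: 4.78
tool_pos: [0.5531, -0.0712, 0.0504]
eef_rot: [0.795, 0.606, -0.004, -0.02]
ft_force: [-13.2, 5.6, 19.1]
grip_width: 0.423
```

```bash
python3 g.py -.05 .025 .044
```

```text
t 4.7833 cutter pos [-0.0791  0.0255  0.0504] units [-0.019  0.732  0.135] twist 0.055 F [-13.17   5.61  19.14] g 0.423 tilt [-0.029  0.027 -0.999]
```

Request:
arm_command --targets '[{"delta_pos": [0, 0.2, 0.025], "twist": 0, "grip": -0.15}, {"delta_pos": [0, 0.2, 0.025], "twist": 0, "grip": -0.15}, {"delta_pos": [0, 0.2, 0.025], "twist": 0, "grip": -0.15}]'

```text
t: 5.03
tool_pos: [0.5663, -0.0751, 0.0506]
eef_rot: [0.795, 0.606, -0.009, -0.027]
ft_force: [-11.5, 5.1, 17.0]
grip_width: 0.426
```

```bash
python3 g.py -.05 .025 .044
```

```text
t 5.0333 cutter pos [-0.0654  0.0254  0.0506] units [-0.014  0.393  0.143] twist 0.07 F [-11.49   5.07  17.02] g 0.426 tilt [-0.047  0.031 -0.998]
```

Request:
arm_command --targets '[{"delta_pos": [0, 0.2, 0.025], "twist": 0, "grip": -0.15}, {"delta_pos": [0, 0.2, 0.025], "twist": 0, "grip": -0.15}, {"delta_pos": [0, 0.2, 0.025], "twist": 0, "grip": -0.15}]'

```text
t: 5.28
tool_pos: [0.5789, -0.0789, 0.0505]
eef_rot: [0.794, 0.607, -0.016, -0.034]
ft_force: [-29.8, 13.5, 30.3]
grip_width: 0.425
```

```bash
python3 g.py -.05 .025 .044
```

```text
t 5.2833 cutter pos [-0.0522  0.0251  0.0505] units [-0.005  0.066  0.158] twist 0.086 F [-29.82  13.52  30.34] g 0.425 tilt [-0.067  0.035 -0.997]
```

Request:
arm_command --targets '[{"delta_pos": [0, 0.22, 0.02], "twist": 0, "grip": -0.15}, {"delta_pos": [0, 0.22, 0.02], "twist": 0, "grip": -0.15}]'

```text
t: 5.45
tool_pos: [0.5785, -0.0788, 0.0508]
eef_rot: [0.794, 0.605, -0.027, -0.048]
ft_force: [-29.5, 13.1, 32.2]
grip_width: 0.421
```

```bash
python3 g.py -.05 .025 .044; python3 - <<'E'
from h import *
for n,(r0,r1,c0,c1) in dict(side=(130,250,250,410),scene=(180,285,130,270)).items():
    d=robot.get_image(n);im=cv2.resize(d['img'][r0:r1,c0:c1],(400,300),interpolation=cv2.INTER_CUBIC)
    globals()[n]=im
cv2.imwrite('pics/f.png',np.hstack([side,scene])[:,:,::-1])
E
```

```text
t 5.45 cutter pos [-0.0526  0.0251  0.0508] units [-0.005  0.084  0.163] twist 0.059 F [-29.47  13.08  32.22] g 0.421 tilt [-0.101  0.043 -0.994]
```

View pics/f.png

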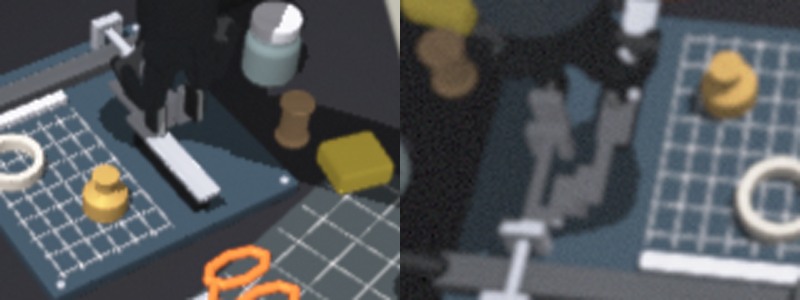

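```bash
python3 - <<'E'
from h import *
d=robot.get_image('scene');c,s=np.cos(-.27404),np.sin(-.27404)
T=lambda P:[.62235+c*P[0]-s*P[1],-.1172+s*P[0]+c*P[1],P[2]]
x0=170;y0=190
im=cv2.resize(d['img'][y0:y0+60,x0:x0+80],None,fx=8,fy=8,interpolation=cv2.INTER_CUBIC)
im=np.clip(im.astype(float)*1.6,0,255).astype(np.uint8)
def mk(P,col):
    q=(proj(d,T(P))[0]-[x0,y0]+.5)*8;cv2.circle(im,(int(q[0]),int(q[1])),3,col,-1)
for b,col in((.03,(255,255,0)),(.04,(0,255,255)),(.05,(255,0,0))):
    for dx in(-.005,.005):
        for y in(-.012,.012):mk((-.085+b+dx,y,.078),col)
cv2.imwrite('pics/g.png',im[:,:,::-1])
E
```

```text
(no output)
```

View pics/g.png

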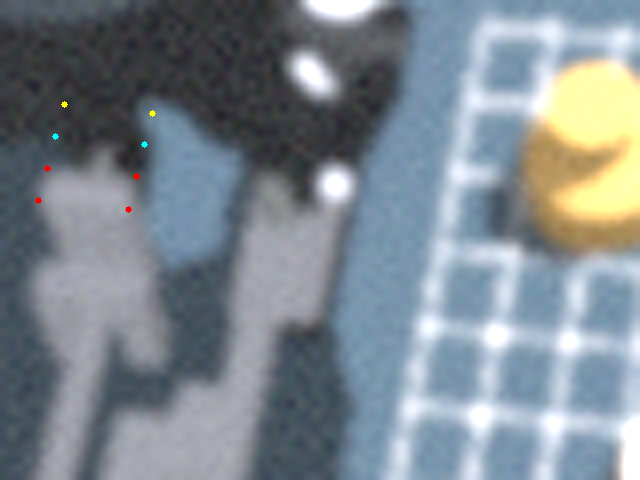

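The tab top matches the projection for 50 mm of travel (red dots), so the bolt is at its stop with the catch still held. Now I'll release upward and slightly back.

Request:
arm_command --targets '[{"delta_pos": [0, -0.1, -0.15], "twist": 0, "grip": -0.15}, {"delta_pos": [0, -0.1, -0.3], "twist": 0, "grip": -0.15}, {"delta_pos": [0, -0.1, -0.5], "twist": 0, "grip": -0.15}, {"delta_pos": [0, -0.1, -0.7], "twist": 0, "grip": -0.15}, {"delta_pos": [0, -0.1, -0.8], "twist": 0, "grip": -0.15}, {"delta_pos": [0, -0.1, -0.8], "twist": 0, "grip": -0.15}, {"delta_pos": [0, -0.1, -0.8], "twist": 0, "grip": -0.15}, {"delta_pos": [0, 0, 0], "twist": 0, "grip": -0.15}]'

```text
t: 6.27
tool_pos: [0.5608, -0.0772, 0.2228]
eef_rot: [0.794, 0.605, -0.031, -0.051]
ft_force: [0.5, -0.9, 1.2]
grip_width: 0.422
```

Request:
arm_command --targets '[{"delta_pos": [0, -0.8, -0.2], "twist": 0, "grip": -0.15}, {"delta_pos": [0, -0.8, -0.2], "twist": 0, "grip": -0.15}, {"delta_pos": [0, -0.8, -0.2], "twist": 0, "grip": -0.15}, {"delta_pos": [0, -0.8, -0.2], "twist": 0, "grip": -0.15}, {"delta_pos": [0, -0.5, 0], "twist": 0, "grip": -0.15}, {"delta_pos": [0, 0, 0], "twist": 0, "grip": -0.15}, {"delta_pos": [0, 0, 0], "twist": 0, "grip": -0.15}]'

```text
t: 6.85
tool_pos: [0.4153, -0.0381, 0.2718]
eef_rot: [0.794, 0.605, -0.031, -0.053]
ft_force: [1.3, -0.4, -1.1]
grip_width: 0.425
```

```bash
python3 g.py -.05 .025 .044; python3 - <<'E'
from h import *
c,s=np.cos(-.27404),np.sin(-.27404)
T=lambda P:[.62235+c*P[0]-s*P[1],-.1172+s*P[0]+c*P[1],P[2]]
o=[]
for n,(r0,r1,c0,c1) in dict(side=(130,220,280,380),scene=(170,260,160,260)).items():
    d=robot.get_image(n);im=cv2.resize(d['img'][r0:r1,c0:c1],None,fx=4,fy=4,interpolation=cv2.INTER_CUBIC)
    for z,col in((.06,(255,0,0)),(.052,(0,255,0))):
        for P in((-.147,.038,z),(-.147,.062,z)):
            q=(proj(d,T(P))[0]-[c0,r0]+.5)*4;cv2.circle(im,(int(q[0]),int(q[1])),2,col,-1)
    for dx in(-.005,.005):
        for y in(-.012,.012):
            q=(proj(d,T((-.035+dx,y,.078)))[0]-[c0,r0]+.5)*4;cv2.circle(im,(int(q[0]),int(q[1])),2,(255,0,0),-1)
    o.append(im)
cv2.imwrite('pics/i.png',np.hstack(o)[:,:,::-1])
E
```

```text
t 6.85 cutter pos [-0.2208  0.0202  0.2718] units [0.017 4.934 5.131] twist 0.052 F [ 1.31 -0.37 -1.11] g 0.425 tilt [-0.114  0.047 -0.992]
```

View pics/i.png

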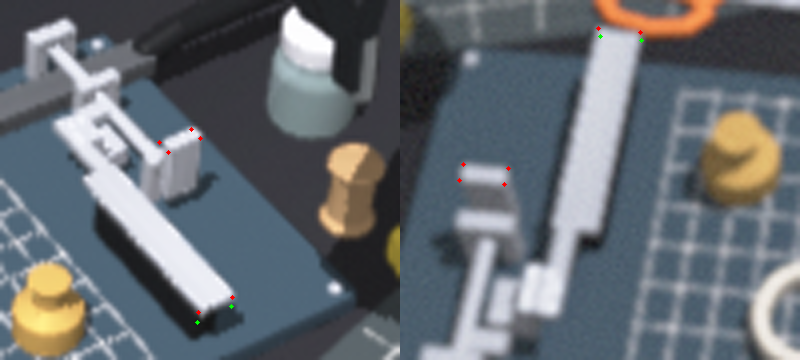

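The tab top sits on the projected home position (scene 460–508, 165–185), the rod reaches the keeper, and the catch end lies on the red "up" dots. I've viewed 9 pictures so far. Handing in.

```bash
python3 -c "
from cell import robot
print(robot.finish_job())"
```

```text
the job is handed in; nothing more can be done
None
```

The blade arm should be locked for the night: my last checks showed the bolt fully home and the catch back up. I handed the job in at about 7 s of the 38 s limit; no verdict is reported.

**What I did:** I set the jaws across the cutter and pressed the catch to its stop with one fingertip. The other fingertip then pushed the tab until the bolt stopped. After that I lifted clear and backed off.

**Checks:**
- **While the catch was held:** downward force was mostly 17–38 N. It dipped to about 7 N for one reading before the bolt had moved, which I put at about 6.7 mm down. At the end of the push the tab matched the predicted position for 50 mm of travel.
- **After release:** in both views the tab matched the home position and the catch end matched its raised height. The arm was well clear, with only about 1–2 N of sensor noise. The bystanders visible in the final views looked unmoved, but I did not measure any of them.

**What disagreed:**
- My first camera estimate put the fingertips about 8 mm above the TCP; contact showed about 1 mm.
- The first slide attempt stuck because I was pressing too hard, so I pressed more lightly.
- The tool tilted up to about 6° during the push, with no visible effect.

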